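# Seat the stone balls in the sorting tray with the paddle

## Task

Take the flat paddle out of its tool block and use it to push every stone ball across the felt of the sorting tray until each one drops into a pocket of its own (any pocket); push only with the paddle, never touch the balls with the gripper or arm. When all the balls are seated, slide the paddle blade-down back into the block's slot, fully home, and let it stand there. Leave the doming block, the bottle and the jar where they are.

Things in the scene. Friction and masses are not known exactly. Their poses are not given: they have to be found in the camera images.
- tray: Wooden sorting tray fixed to the bench, 324 mm (its x) by 454 mm (its y). Origin at the centre of its underside, z up. Felt floor 16 mm above the bench, 300 x 430 mm; low rim 12 mm wide whose top is 20 mm above the felt (36 mm above the bench). Five round pockets in a row along its +x (far) side.
- block: Dark wooden tool block fixed to the bench, 90 mm (x) by 110 mm (y) by 58 mm high, with one slot in its top. Origin at the centre of its underside, z up. It may stand left or right of the tray.
- slot (a point): Centre of the slot's mouth at the block's top, axes as the block. The slot is 7 mm wide (block x) and 58 mm long (block y), 42 mm deep (floor 16 mm above the bench), its mouth chamfered by 3 mm.
- paddle: Flat sorting paddle, 150 mm long, standing upright in the slot at the start. Origin at the middle of the blade's lower end; z runs up towards the handle, x is the blade's normal, y along its width. Steel blade 4 mm thick (x), 52 mm wide (y), from z 0 to 80 mm; wooden handle 14 mm thick (x), 26 mm wide (y), from z 75 to 150 mm. Either face may lead. 120 g.
- doming: Bystander: steel doming block, 72 mm cube with round dimples, origin at the centre of its underside; stands on the side where the tool block is not.
- dropper: Bystander: white dropper bottle, 52 mm across, 120 mm tall, origin at the centre of its underside.
- jar: Bystander: glass jar with brass lid, 68 mm across, 75 mm tall, origin at the centre of its underside.
- pocket1 (a point): Centre of the mouth of pocket 1, level with the felt, -168 mm along the tray's y and 95 mm along its x. Round hole 44 mm across, 12 mm deep: a ball sits in it with its centre 20 mm above the felt, held by the edge all round. Neighbouring pockets are 84 mm apart.
- pocket2 (a point): Centre of the mouth of pocket 2, level with the felt, -84 mm along the tray's y and 95 mm along its x. Round hole 44 mm across, 12 mm deep: a ball sits in it with its centre 20 mm above the felt, held by the edge all round. Neighbouring pockets are 84 mm apart.
- pocket3 (a point): Centre of the mouth of pocket 3, level with the felt, 0 mm along the tray's y and 95 mm along its x. Round hole 44 mm across, 12 mm deep: a ball sits in it with its centre 20 mm above the felt, held by the edge all round. Neighbouring pockets are 84 mm apart.
- pocket4 (a point): Centre of the mouth of pocket 4, level with the felt, 84 mm along the tray's y and 95 mm along its x. Round hole 44 mm across, 12 mm deep: a ball sits in it with its centre 20 mm above the felt, held by the edge all round. Neighbouring pockets are 84 mm apart.
- pocket5 (a point): Centre of the mouth of pocket 5, level with the felt, 168 mm along the tray's y and 95 mm along its x. Round hole 44 mm across, 12 mm deep: a ball sits in it with its centre 20 mm above the felt, held by the edge all round. Neighbouring pockets are 84 mm apart.
- ball1: Polished stone ball, 60 mm across, about 0.28 kg, origin at its centre (its axes turn as it rolls). Loose on the felt, centre 30 mm above it; the felt brakes its rolling (at 0.06 m/s it stops in a few mm). Four or five of the five balls are present.
- ball2: Polished stone ball, 60 mm across, about 0.28 kg, origin at its centre (its axes turn as it rolls). Loose on the felt, centre 30 mm above it; the felt brakes its rolling (at 0.06 m/s it stops in a few mm). Four or five of the five balls are present.
- ball3: Polished stone ball, 60 mm across, about 0.28 kg, origin at its centre (its axes turn as it rolls). Loose on the felt, centre 30 mm above it; the felt brakes its rolling (at 0.06 m/s it stops in a few mm). Four or five of the five balls are present.
- ball4: Polished stone ball, 60 mm across, about 0.28 kg, origin at its centre (its axes turn as it rolls). Loose on the felt, centre 30 mm above it; the felt brakes its rolling (at 0.06 m/s it stops in a few mm). Four or five of the five balls are present.
- ball5: Polished stone ball, 60 mm across, about 0.28 kg, origin at its centre (its axes turn as it rolls). Loose on the felt, centre 30 mm above it; the felt brakes its rolling (at 0.06 m/s it stops in a few mm). Four or five of the five balls are present.
Mind the look-alikes: they are no part of the job. Of the things that look like the block, take the one that is nearest to the robot's base at the start.

How it is judged (in metres and radians):
On the way, in this order (a step that is already met when the one before it is completed fails the run):
1. the paddle is drawn out of the slot (z of paddle in the frame of slot above 0.01 m), for 0.2 s.
2. every ball present sits in a pocket (((horizontal distance between ball1 and pocket1 below 0.007 m and z of ball1 in the frame of pocket1 below 0.025 m) or (horizontal distance between ball1 and pocket2 below 0.007 m and z of ball1 in the frame of pocket2 below 0.025 m) or (horizontal distance between ball1 and pocket3 below 0.007 m and z of ball1 in the frame of pocket3 below 0.025 m) or (horizontal distance between ball1 and pocket4 below 0.007 m and z of ball1 in the frame of pocket4 below 0.025 m) or (horizontal distance between ball1 and pocket5 below 0.007 m and z of ball1 in the frame of pocket5 below 0.025 m)) and ((horizontal distance between ball2 and pocket1 below 0.007 m and z of ball2 in the frame of pocket1 below 0.025 m) or (horizontal distance between ball2 and pocket2 below 0.007 m and z of ball2 in the frame of pocket2 below 0.025 m) or (horizontal distance between ball2 and pocket3 below 0.007 m and z of ball2 in the frame of pocket3 below 0.025 m) or (horizontal distance between ball2 and pocket4 below 0.007 m and z of ball2 in the frame of pocket4 below 0.025 m) or (horizontal distance between ball2 and pocket5 below 0.007 m and z of ball2 in the frame of pocket5 below 0.025 m)) and ((horizontal distance between ball3 and pocket1 below 0.007 m and z of ball3 in the frame of pocket1 below 0.025 m) or (horizontal distance between ball3 and pocket2 below 0.007 m and z of ball3 in the frame of pocket2 below 0.025 m) or (horizontal distance between ball3 and pocket3 below 0.007 m and z of ball3 in the frame of pocket3 below 0.025 m) or (horizontal distance between ball3 and pocket4 below 0.007 m and z of ball3 in the frame of pocket4 below 0.025 m) or (horizontal distance between ball3 and pocket5 below 0.007 m and z of ball3 in the frame of pocket5 below 0.025 m)) and ((horizontal distance between ball4 and pocket1 below 0.007 m and z of ball4 in the frame of pocket1 below 0.025 m) or (horizontal distance between ball4 and pocket2 below 0.007 m and z of ball4 in the frame of pocket2 below 0.025 m) or (horizontal distance between ball4 and pocket3 below 0.007 m and z of ball4 in the frame of pocket3 below 0.025 m) or (horizontal distance between ball4 and pocket4 below 0.007 m and z of ball4 in the frame of pocket4 below 0.025 m) or (horizontal distance between ball4 and pocket5 below 0.007 m and z of ball4 in the frame of pocket5 below 0.025 m)) and ((horizontal distance between ball5 and pocket1 below 0.007 m and z of ball5 in the frame of pocket1 below 0.025 m) or (horizontal distance between ball5 and pocket2 below 0.007 m and z of ball5 in the frame of pocket2 below 0.025 m) or (horizontal distance between ball5 and pocket3 below 0.007 m and z of ball5 in the frame of pocket3 below 0.025 m) or (horizontal distance between ball5 and pocket4 below 0.007 m and z of ball5 in the frame of pocket4 below 0.025 m) or (horizontal distance between ball5 and pocket5 below 0.007 m and z of ball5 in the frame of pocket5 below 0.025 m))), for 0.3 s.
At the end, for the whole second after the job is handed in: Every ball present sits in a pocket (centre within 7 mm of the pocket's axis and less than 25 mm above the felt), and the paddle stands at rest in the slot, its blade end at least 36 mm below the mouth, within 8 mm of the slot's centre and within 0.15 rad of upright (all of step 2 and z of paddle in the frame of slot below -0.036 m and horizontal distance between paddle and slot below 0.008 m and angle between paddle's own z axis and vertical below 0.15 rad and linear speed of each of paddle, ball1, ball2, ball3, ball4, ball5 below 0.02 m/s); the robot touches nothing.
It fails at once if a ball is touched by the gripper or the arm (contact force between any of the fingers, the arm and ball1 above 0.3 N or contact force between any of the fingers, the arm and ball2 above 0.3 N or contact force between any of the fingers, the arm and ball3 above 0.3 N or contact force between any of the fingers, the arm and ball4 above 0.3 N or contact force between any of the fingers, the arm and ball5 above 0.3 N).
It fails at once if a bystander is moved by more than 25 mm (distance of any of doming, dropper, jar from where it was at the start of the episode above 0.025 m).
Of ball1, ball2, ball3, ball4, ball5 only 4 to 5 are there at a start; the rules pass over those that are not, and their reading is None.
At some moment in a run one of ball1, ball2, ball3, ball4, ball5 may be knocked a few centimetres aside while the robot is not near it.
It also fails if it takes over 192 s, if anything falls off the work surface, if the arm or the gripper's body presses on something with over 40 N, if the wrist force passes 120 N, or if a joint passes its speed limit or range.

## Robot

A 7-joint arm with a two-finger parallel gripper is mounted at the origin on the work surface. World frame = base frame: x ahead of the robot, y to its left, z up, the work surface at z = 0. Lengths are in m, angles in degrees, forces in N, time in s.
With the tool pointing down it reaches from about 0.425 to 1.025 m from the base axis. Payload 9.4 kg.
Tool frame: the origin (TCP) lies between the finger pads; the fingertips stand r.finger_overhang ahead of it and the grasp point (between the pads) lies 8 mm behind it (r.finger_overhang is the distance from the TCP to the fingertips, in m); z points along the fingers, y is the line along which they close (so a half turn about z gives the same grasp; the last joint's range is limited). The gripper opens to 85 mm and grips with 20 to 120 N. Pads are 22 mm wide; open, the fingers measure 114 mm over their backs; the gripper's body (76 mm by 85 mm) begins 54 mm behind the grasp point. The pads swing forward as they close: fully open they stand 13 mm farther back than shut.
Start: joints at [-72.004, 34.337, -0.143, 91.639, 0.103, 54.024, -4.572], TCP at [0.276, 0.67, 0.242] pointing down, gripper open.
Joint ranges: [-147.43, 147.43], [-19.82, 112.94], [-74.19, 73.91], [6.32, 146.72], [-59.91, 239.91], [6.04, 106.73], [-150.56, 150.56]. Speed limits (degrees/s): [127.2, 127.2, 172.46, 172.46, 180, 180, 180].

## Interface

Orientations are given as [roll, pitch, yaw] about the fixed x, y, z axes, in that order (R = Rz(yaw) Ry(pitch) Rx(roll)).
In Python, from cell import r gives the robot as it stands. The module is installed in compiled form; this text tells all that it offers.
- The arm moves only by the tool step_arm, never from a script. Its argument "rows" is a list that holds one entry, the list of rows, each a list of 5 numbers: the shift along the world's x, y, z each as a share of 500 mm, from -1 to 1, then the turn about the world's z as a share of pi rad, from -1 to 1, then the opening, from 0 (shut) to 1 (fully open). In form: [[[tx, ty, tz, yaw, fingers], ...]]. A call has 1 to 12 rows; each row is the pose to reach, as a shift and turn from the pose commanded when the call began, turning the shorter way round; what a row does not reach only later rows make up. A row lasts 1/10 s, in which the tool goes at most 50 mm and 8.59 degrees, less where a joint would pass 70% of its speed; a pose out of reach is approached as far as the arm can. A call with a number of a shift or a turn outside -1 to 1 is refused whole. A call with a gripper value outside its range is refused whole. The fingers move at their own pace and stop on an object; the grip force is fixed at half the most. Time passes only in rows, so rows that repeat a pose let the fingers close. It gives the time, the measured TCP pose, the force, the opening and the grip force at its end, in the units of the state.
- r.read_state(): the state, without advancing time (a new reading comes with each control period).
- r.grab_frame(name): name is "side" or "top" or "wrist"; returns a dict with "color" (420x560x3 uint8, red, green, blue), "fx", "fy", "cx", "cy" (pixels), "R" (3x3) and "t" (3): a world point X has camera coordinates R X + t; the wrist camera has in their place "hand_eye" (4x4, takes a point from camera to tool coordinates, whose origin is the TCP and whose axes are the flange's). Camera axes: x right, y down, z forward; pixel columns grow to the right and rows downward; lengths in m; the calibration is good to about 2 mm. A picture is of the moment at which its call begins: read the wrist's pose just before it. There is no depth.
- r.finish_job(): hands the job in; it is judged then, once.
Trained networks look in the newest picture that a camera, given by its name, has taken for a name from the list of things; names that differ only in an ending like _2 or _b are one class to them, and where a whole thing is asked for, a point or a joint stands for the part that bears it (a point fixed in the world has none). Each returns a list of dicts, best first, with "score" (0 to 1); they miss things now and then, are a little off and sometimes report something else, mostly with a low value. They report only what shows in the picture. A call takes as long as a camera call. They do not tell look-alikes from the thing itself.
- r.find_in(camera, thing): "centre" ([column, row] in pixels, amid what is visible of it).
- r.landmark_of(camera, thing): "centre" ([column, row] in pixels: a listed point, or the origin of a listed thing).
The state is a dict: "clock": time; "q": joint angles; "qvel": joint speeds; "effort": joint torques, N m; "eef_pos": TCP position; "tool_rot": TCP orientation; "contact_force": force on the tool from outside, world axes, zero at the start; "ft_torque": the same for the moment, N m; "finger_gap": finger opening in m; "grip_force": force on a finger pad.
Only numpy, scipy, OpenCV 4.12 (cv2) and the standard library are available. Lean on these libraries where they do the work, as an engineer would, in place of code of your own. Each camera call takes 0.05 s, during which the arm holds its last target. There are 200 camera calls.

## Working session

There is one attempt and no reset: what is moved stays moved. The work goes in short steps, Python scripts to look and compute and a tool call to move; the robot and the scene stay as the last step left them, time stands still between calls to the robot, and variables do not carry over. Pictures are saved under pics/ and viewed, at most 14 in all, crops included, and the job is handed in when it is done.

Besides the shell and the picture viewer there is one more tool, called after "Request:" as name([rows], argument=value, ...), one row to a line, values as JSON. step_arm: Moves the arm, as the interface text tells. Its arguments: {"type":"object","properties":{"rows":{"type":"array","items":{"type":"array","items":{"type":"array","items":{"type":"number"}}}}},"required":["rows"]}

```bash
mkdir -p pics
cat > h.py <<'E'
from cell import r
import numpy as np, cv2
def ray(f,p):
    d=np.array([(p[0]-f['cx'])/f['fx'],(p[1]-f['cy'])/f['fy'],1.]); R=np.array(f['R']);t=np.array(f['t'])
    return -R.T@t, R.T@d
def at_z(f,p,z):
    o,d=ray(f,p); return o+d*(z-o[2])/d[2]
def proj(f,X):
    c=np.array(f['R'])@np.array(X)+np.array(f['t']); return [f['fx']*c[0]/c[2]+f['cx'],f['fy']*c[1]/c[2]+f['cy']]
def save(f,n): cv2.imwrite('pics/'+n,f['color'][:,:,::-1])
E
python3 - <<'E'
from h import *
s=r.read_state(); print(s['eef_pos'],s['tool_rot'],s['finger_gap'],r.finger_overhang,s['clock'])
Z={'tray':0,'block':0,'slot':.058,'paddle':.016,'doming':0,'dropper':0,'jar':0}
for i in range(1,6): Z[f'pocket{i}']=.016; Z[f'ball{i}']=.046
for c in ('top','side'):
    f=r.grab_frame(c); save(f,c+'0.png'); print(c,'cam',ray(f,[0,0])[0].round(3))
    for n,z in Z.items():
        L=r.landmark_of(c,n)
        print(n,[(round(l['score'],2),np.round(l['centre']).tolist(),at_z(f,l['centre'],z).round(3)[:2].tolist()) for l in L[:6]])
E
```

```text
[0.27599222 0.66989671 0.24139867] [-1.79907791e+02  7.83183159e-03  1.57614231e+02] 0.08543435238314286 0.011 0.0
top cam [ 0.476 -0.143  1.24 ]
tray [(0.56, [242.0, 242.0], [0.554, -0.039])]
block [(0.93, [409.0, 287.0], [0.408, -0.532]), (0.88, [285.0, 148.0], [0.842, -0.175]), (0.55, [345.0, 278.0], [0.439, -0.344])]
slot [(0.79, [413.0, 288.0], [0.406, -0.526]), (0.78, [283.0, 146.0], [0.831, -0.17]), (0.57, [347.0, 280.0], [0.434, -0.338]), (0.55, [471.0, 279.0], [0.427, -0.691])]
paddle [(0.67, [341.0, 277.0], [0.442, -0.33])]
doming [(0.58, [118.0, 294.0], [0.411, 0.333]), (0.35, [183.0, 208.0], [0.663, 0.14]), (0.18, [347.0, 281.0], [0.429, -0.349])]
dropper [(0.54, [347.0, 210.0], [0.642, -0.359])]
jar [(0.7, [114.0, 220.0], [0.632, 0.35])]
pocket1 [(0.78, [187.0, 207.0], [0.663, 0.124]), (0.75, [270.0, 214.0], [0.635, -0.123]), (0.75, [214.0, 213.0], [0.643, 0.044]), (0.71, [296.0, 217.0], [0.624, -0.203]), (0.63, [240.0, 212.0], [0.643, -0.034])]
ball1 [(0.83, [298.0, 265.0], [0.48, -0.203]), (0.81, [235.0, 258.0], [0.506, -0.02]), (0.8, [266.0, 266.0], [0.48, -0.108]), (
[... 3960 characters left out ...]
69.0, 199.0], [0.648, 0.034]), (0.64, [267.0, 208.0], [0.622, -0.035])]
ball4 [(0.76, [238.0, 204.0], [0.512, -0.031]), (0.71, [233.0, 219.0], [0.474, -0.129]), (0.64, [238.0, 193.0], [0.535, 0.059]), (0.51, [237.0, 229.0], [0.472, -0.194]), (0.45, [236.0, 186.0], [0.54, 0.118])]
pocket5 [(0.91, [274.0, 222.0], [0.615, -0.136]), (0.76, [285.0, 230.0], [0.637, -0.197]), (0.74, [263.0, 188.0], [0.653, 0.13]), (0.69, [269.0, 199.0], [0.648, 0.034]), (0.64, [267.0, 208.0], [0.622, -0.035])]
ball5 [(0.76, [238.0, 204.0], [0.512, -0.031]), (0.71, [233.0, 219.0], [0.474, -0.129]), (0.64, [238.0, 193.0], [0.535, 0.059]), (0.51, [237.0, 229.0], [0.472, -0.194]), (0.45, [236.0, 186.0], [0.54, 0.118])]
```

View pics/top0.png

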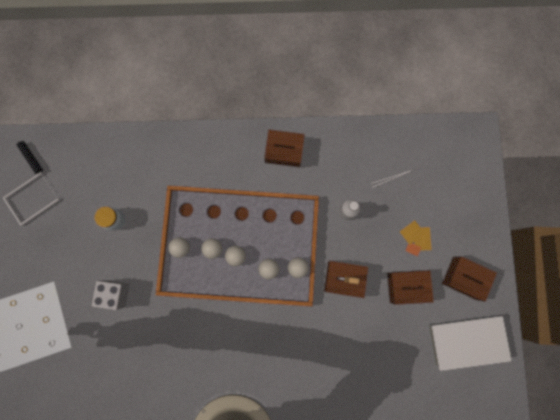

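View pics/side0.png

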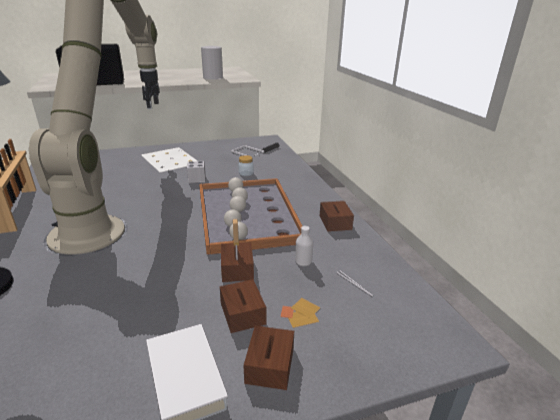

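The top view shows the tray with five balls in a row at about (178–298, 249–268) and the pockets above them. The block with the paddle is at about (347,279), and it is also the nearest look-alike (0.56 m from the base). I'll move over the tray for a closer wrist view.

Request:
step_arm([
  [[0.4,-0.9,0.4,-0.37,1],[0.4,-0.9,0.4,-0.37,1],[0.4,-0.9,0.4,-0.37,1],[0.4,-0.9,0.4,-0.37,1],[0.4,-0.9,0.4,-0.37,1],[0.4,-0.9,0.4,-0.37,1],[0.4,-0.9,0.4,-0.37,1],[0.4,-0.9,0.4,-0.37,1],[0.4,-0.9,0.4,-0.37,1],[0.4,-0.9,0.4,-0.37,1],[0.4,-0.9,0.4,-0.37,1],[0.4,-0.9,0.4,-0.37,1]],
])

```text
clock: 3.0
eef_pos: [0.4784, 0.2157, 0.4447]
tool_rot: [179.8, -0.1, 90.6]
contact_force: [-0.1, 0.7, -0.7]
finger_gap: 0.0853
grip_force: 0.0
```

Request:
step_arm([
  [[0.1,-0.5,0,0,1],[0.1,-0.5,0,0,1],[0.1,-0.5,0,0,1],[0.1,-0.5,0,0,1],[0.1,-0.5,0,0,1],[0.1,-0.5,0,0,1],[0.1,-0.5,0,0,1],[0.1,-0.5,0,0,1]],
])

```text
clock: 3.8
eef_pos: [0.5261, -0.028, 0.4419]
tool_rot: [-180.0, -0.0, 91.1]
contact_force: [-0.7, 1.6, -0.2]
finger_gap: 0.0854
grip_force: 0.0
```

```bash
cat >> h.py <<'E'
from scipy.spatial.transform import Rotation as Ro
def wrist(n=None):
    s=r.read_state(); f=r.grab_frame('wrist')
    T=np.eye(4); T[:3,:3]=Ro.from_euler('xyz',s['tool_rot'],degrees=True).as_matrix(); T[:3,3]=s['eef_pos']
    C=np.linalg.inv(T@np.array(f['hand_eye'])); f['R']=C[:3,:3]; f['t']=C[:3,3]
    if n: save(f,n)
    return f
def top(n=None):
    f=r.grab_frame('top')
    if n: save(f,n)
    return f
def lm(f,c,n,z,fn='landmark_of'):
    return [(round(l['score'],2),np.round(l['centre'],1).tolist(),at_z(f,l['centre'],z).round(4)[:2].tolist()) for l in getattr(r,fn)(c,n)[:6]]
E
python3 - <<'E'
from h import *
s=r.read_state(); print(s['eef_pos'],s['tool_rot'],s['clock'])
f=wrist('w1.png'); print(np.array(f['hand_eye']).round(3).tolist(),f['fx'],ray(f,[0,0])[0])
for n,z in dict(tray=0,pocket1=.016,ball1=.046,slot=.058,paddle=.016,block=0).items(): print(n,lm(f,'wrist',n,z))
E
```

```text
[ 0.52612034 -0.0279638   0.44191997] [-1.79964355e+02 -3.30837939e-02  9.11064288e+01] 3.8
[[-0.0, -0.966, -0.258, 0.065], [1.0, -0.0, 0.0, -0.002], [-0.0, -0.258, 0.966, -0.13], [0.0, 0.0, 0.0, 1.0]] 321.4437818800015 [0.52343508 0.03660528 0.57182051]
tray [(0.79, [291.4, 160.5], [0.5391, -0.0326])]
pocket1 [(0.91, [347.9, 164.8], [0.6366, -0.0363]), (0.81, [332.4, 258.8], [0.6201, -0.2128]), (0.78, [359.8, 112.2], [0.6502, 0.0515]), (0.68, [368.4, 65.0], [0.6581, 0.1243]), (0.61, [338.9, 209.0], [0.6261, -0.1159])]
ball1 [(0.88, [275.9, 154.6], [0.5124, -0.018]), (0.79, [290.5, 113.0], [0.5345, 0.0474]), (0.76, [252.0, 211.5], [0.4731, -0.1149]), (0.66, [297.6, 47.7], [0.5428, 0.1415]), (0.62, [256.5, 259.2], [0.4805, -0.2026]), (0.51, [358.7, 114.9], [0.6419, 0.0466])]
slot [(0.67, [459.8, 247.0], [0.8297, -0.1679]), (0.56, [229.9, 328.3], [0.4322, -0.336])]
paddle [(0.49, [235.8, 313.3], [0.4371, -0.3322]), (0.46, [235.2, 314.5], [0.4359, -0.3349])]
block [(0.97, [443.3, 237.4], [0.83, -0.1721]), (0.6, [236.4, 311.9], [0.4359, -0.3396])]
```

View pics/w1.png

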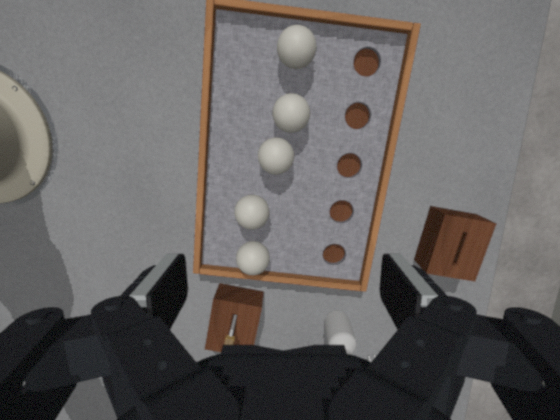

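The wrist view shows the five balls at columns 252–298 and the five pockets at columns 333–368. The paddle block is at about (233,320), mostly hidden by the hand. I'll move to view the block.

Request:
step_arm([
  [[-0.18,-0.42,-0.16,0,1],[-0.18,-0.42,-0.16,0,1],[-0.18,-0.42,-0.16,0,1],[-0.18,-0.42,-0.16,0,1],[-0.18,-0.42,-0.16,0,1],[-0.18,-0.42,-0.16,0,1],[-0.18,-0.42,-0.16,0,1],[-0.18,-0.42,-0.16,0,1]],
])

```text
clock: 4.95
eef_pos: [0.437, -0.2387, 0.3625]
tool_rot: [180.0, -0.0, 91.1]
contact_force: [0.9, -0.3, -0.4]
finger_gap: 0.0854
grip_force: 0.0
```

Run:
```python
from h import *
s=r.read_state(); print(s['eef_pos'],s['tool_rot'],s['clock'])
f=wrist('w2.png')
for n,z in dict(slot=.058,paddle=.016,block=0).items(): print(n,lm(f,'wrist',n,z))
```

```text
[ 0.43700132 -0.23870065  0.36250503] [ 1.79971358e+02 -1.06799610e-02  9.10961919e+01] 4.95
slot [(0.97, [282.5, 236.2], [0.4366, -0.3354]), (0.57, [266.0, 342.5], [0.4138, -0.514]), (0.4, [312.4, 71.3], [0.4701, -0.1144])]
paddle [(0.75, [282.1, 225.9], [0.4359, -0.334])]
block [(0.97, [280.0, 225.3], [0.4325, -0.3384]), (0.65, [263.5, 327.7], [0.4065, -0.529]), (0.55, [549.5, 124.9], [0.8306, -0.1739]), (0.26, [313.1, 141.8], [0.4802, -0.2052])]
```

View pics/w2.png

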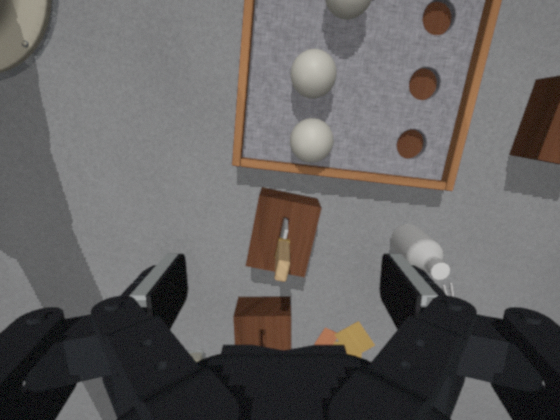

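The block's top is at about (263,188)–(321,198)–(307,277)–(247,268), with the paddle handle's end at about (282,270). I'll refine the block, handle and tray poses by segmentation.

Run:
```python
from h import *
# rebuild frames from saved images with known poses
import json
def fr(png,pos,rot):
    g=r.grab_frame('wrist'); T=np.eye(4);T[:3,:3]=Ro.from_euler('xyz',rot,degrees=True).as_matrix();T[:3,3]=pos
    C=np.linalg.inv(T@np.array(g['hand_eye']));g['R']=C[:3,:3];g['t']=C[:3,3];g['color']=cv2.imread('pics/'+png)[:,:,::-1];return g
f1=fr('w1.png',[0.52612034,-0.0279638,0.44191997],[-179.964,-.033,91.106])
f2=fr('w2.png',[0.43700132,-0.23870065,0.36250503],[179.971,-.011,91.096])
def comps(f,m,lo,hi):
    n,L,S,C=cv2.connectedComponentsWithStats(m.astype(np.uint8)); return [(S[i,4],C[i],L==i) for i in range(1,n) if lo<S[i,4]<hi]
for nm,f in(('w1',f1),('w2',f2)):
    h=cv2.cvtColor(np.ascontiguousarray(f['color']),cv2.COLOR_RGB2HSV).astype(int)
    red=((h[...,0]<15)|(h[...,0]>172))&(h[...,1]>90)
    for a,c,m in comps(f,red,200,9000):
        cn=max(cv2.findContours(m.astype(np.uint8),0,1)[0],key=len); (x,y),(w,hh),ang=cv2.minAreaRect(cn)
        print(nm,'red',a,c.round(1),at_z(f,c,.016).round(4)[:2],'rect',round(w),round(hh))
        if a>2500 and abs(c[0]-285)<30:
            bx=cv2.approxPolyDP(cv2.convexHull(cn),6,True)[:,0]; print([ (p.tolist(),at_z(f,p,.058).round(4)[:2].tolist()) for p in bx])
    white=(h[...,1]<50)&(h[...,2]>125)
    for a,c,m in comps(f,white,500,4000):
        print(nm,'white',a,c.round(1),at_z(f,c,.046).round(4)[:2])
    # handle: yellowish
    tan=(h[...,0]>=14)&(h[...,0]<28)&(h[...,1]>70)
    for a,c,m in comps(f,tan,60,1500):
        ys,xs=np.nonzero(m); print(nm,'tan',a,c.round(1),xs.min(),xs.max(),ys.min(),ys.max())
for p in ([282,279],[283,262],[284,242]): print(at_z(f2,p,.166)[:2].round(4))
cv2.imwrite('pics/w2crop.png',cv2.resize(f2['color'][170:300,220:350,::-1],None,fx=4.5,fy=4.5,interpolation=cv2.INTER_CUBIC))
```

```text
w1 red 8132 [299.8 131.8] [0.5517 0.0178] rect 215 277
[([206, 0], [0.411, 0.1983]), ([419, 24], [0.7159, 0.1736]), ([365, 290], [0.6743, -0.2528]), ([193, 271], [0.3704, -0.2217])]
w1 red 512 [365.8  62. ] [0.6535 0.1287] rect 26 23
w1 red 453 [356.8 115.4] [0.6457 0.0463] rect 23 24
w1 red 393 [348.5 164.9] [ 0.6377 -0.0364] rect 21 22
w1 red 341 [340.7 210.7] [ 0.6295 -0.1189] rect 19 21
w1 red 4151 [453.7 243.4] [ 0.8423 -0.1778] rect 67 70
w1 red 283 [333.4 253.1] [ 0.6213 -0.2012] rect 16 20
w1 red 2634 [233.7 316. ] [ 0.4329 -0.3384] rect 48 67
w1 white 2839 [ 25.2 130.9] [0.1123 0.0118]
w1 white 1239 [478.4 401.5] [ 0.9281 -0.5055]
w1 tan 279 [246.2   5. ] 217 281 0 13
w1 tan 66 [288.5  10.7] 279 299 7 16
w1 tan 87 [312.3  13.3] 302 321 9 19
w1 tan 355 [366.1  20.4] 323 409 12 28
w1 tan 447 [205.9  77.7] 201 212 24 136
w1 tan 631 [395.9 122.9] 378 414 49 204
w1 tan 143 [201.5 161.1] 198 205 138 181
w1 tan 238 [199.  209.6] 195 204 181 242
w1 tan 232 [372.8 238. ] 362 381 209 270
w1 tan 167 [218.  271.6] 199 240 266 277
w1 tan 84 [272.9 278. ] 260 287 274 281
w1 tan 113 [307.9
[... 734 characters left out ...]
-0.4361])]
w2 red 260 [326.1 338. ] [ 0.5153 -0.536 ] rect 16 21
w2 white 1016 [29.6 17.6] [ 0.1172 -0.0574]
w2 white 1214 [ 15.  289.1] [ 0.0256 -0.4342]
w2 white 907 [476.  399.2] [ 0.7737 -0.6305]
w2 white 692 [ 78.9 406.2] [ 0.0916 -0.6575]
w2 tan 158 [247.5  17.7] 243 253 0 34
w2 tan 133 [489.   27.8] 480 497 10 43
w2 tan 544 [241.2  95.9] 234 248 44 155
w2 tan 666 [468.4 106.2] 447 487 45 179
w2 tan 309 [265.3 164.4] 233 298 154 171
w2 tan 293 [355.2 175.2] 315 394 169 182
w2 tan 78 [403.7 181. ] 395 414 177 185
w2 tan 137 [429.4 183.6] 414 445 179 188
w2 tan 589 [282.1 258.9] 274 290 237 281
w2 tan 876 [353.6 339.9] 333 374 322 358
[ 0.4363 -0.3462]
[ 0.4371 -0.3255]
[ 0.4377 -0.302 ]
```

View pics/w2crop.png

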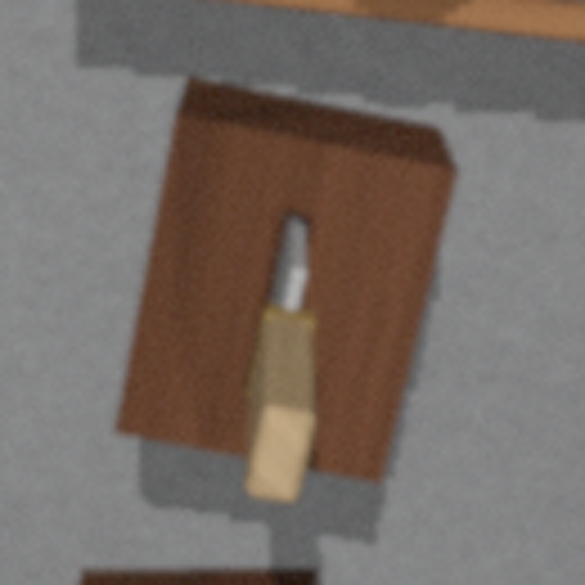

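The crop shows the block's top face corners at (260.4,195.6), (321.1,207.3), (304.9,276.7) and (246.2,265.6), and the handle's end centred at (282.4,270.9).

Run:
```python
from h import *
s=r.read_state(); f=wrist()
P=[at_z(f,p,.058)[:2] for p in ([260.4,195.6],[321.1,207.3],[304.9,276.7],[246.2,265.6])]
print(np.round(P,4).tolist(), np.mean(P,0)); 
for a,b in((3,0),(2,1)): d=P[b]-P[a]; print('yaw from y edge',np.degrees(np.arctan2(-d[0],d[1])),np.linalg.norm(d))
for a,b in((0,1),(3,2)): d=P[b]-P[a]; print('yaw from x edge',np.degrees(np.arctan2(d[1],d[0])),np.linalg.norm(d))
H=[at_z(f,(220+x/4.5,170+y/4.5),.166)[:2] for x,y in((268,403),(313,415),(297,502),(246,495))]
print('handle',np.round(H,4).tolist(),np.mean(H,0))
w=[[.6535,.1287],[.6457,.0463],[.6377,-.0364],[.6295,-.1189],[.6213,-.2012]]
w=np.array(w); k=np.arange(2,-3,-1)*.084
A=np.polyfit(k,w,1); print('pocket dir',A[0],'centre P3',A[1],'tray yaw',np.degrees(np.arctan2(-A[0][0],A[0][1])))
```

```text
[[0.4044, -0.2766], [0.4894, -0.2918], [0.4706, -0.3991], [0.3836, -0.3827]] [ 0.43698324 -0.3375562 ]
yaw from y edge -11.103791492110945 0.10818374811074456
yaw from y edge -9.942619599940924 0.10892631527737422
yaw from x edge -10.159397788940348 0.0863564019336807
yaw from x edge -10.648855044153589 0.08855484224859088
handle [[0.4328, -0.323], [0.4439, -0.326], [0.4405, -0.3496], [0.4277, -0.3479]] [ 0.43623145 -0.33661489]
pocket dir [0.09595238 0.98214286] centre P3 [ 0.63754 -0.0363 ] tray yaw -5.57991612466074
```

Request:
step_arm([
  [[0,-0.197,-0.1,-0.064,1],[0,-0.197,-0.15,-0.064,1],[0,-0.197,-0.2,-0.064,1],[0,-0.197,-0.2,-0.064,1],[0,-0.197,-0.27,-0.064,1],[0,-0.197,-0.34,-0.064,1],[0,-0.197,-0.4,-0.064,1],[0,-0.197,-0.44,-0.064,1],[0,-0.197,-0.461,-0.064,1],[0,-0.197,-0.461,-0.064,1],[0,-0.197,-0.461,-0.064,1]],
])

```text
clock: 6.4
eef_pos: [0.4368, -0.3383, 0.133]
tool_rot: [179.9, 0.0, 79.5]
contact_force: [-0.5, 0.3, 1.1]
finger_gap: 0.0855
grip_force: 0.0
```

Request:
step_arm([
  [[0,0,0,0,0],[0,0,0,0,0],[0,0,0,0,0],[0,0,0,0,0],[0,0,0,0,0],[0,0,0,0,0],[0,0,0,0,0],[0,0,0,0,0]],
])

```text
clock: 7.2
eef_pos: [0.4365, -0.3384, 0.132]
tool_rot: [180.0, 0.0, 79.5]
contact_force: [-0.3, 0.0, 5.4]
finger_gap: 0.0134
grip_force: 59.1
```

Request:
step_arm([
  [[0,0,0.04,0,0],[0,0,0.09,0,0],[0,0,0.15,0,0],[0,0,0.22,0,0],[0,0,0.3,0,0],[0.05,0.2,0.4,0,0],[0.1,0.4,0.5,0,0],[0.18,0.6,0.6,0,0],[0.18,0.6,0.62,0,0],[0.18,0.6,0.62,0,0],[0.18,0.6,0.62,0,0],[0.18,0.6,0.62,0,0]],
])

```text
clock: 8.4
eef_pos: [0.5253, -0.038, 0.4416]
tool_rot: [-180.0, 0.0, 79.5]
contact_force: [0.9, 0.2, -1.1]
finger_gap: 0.0133
grip_force: 59.0
```

```bash
cat >> h.py <<'E'
from scipy.optimize import minimize
def ringpts(f,X,rad,sphere):
    """image points of circle (radius scaled by rad) horizontal, or sphere silhouette"""
    X=np.array(X,float); a=np.linspace(0,2*np.pi,72,endpoint=False)
    if sphere:
        o=ray(f,[0,0])[0]; n=(o-X); d=np.linalg.norm(n); n/=d
        u=np.cross(n,[0,1,0]);u/=np.linalg.norm(u);v=np.cross(n,u)
        c=X+n*rad*rad/d; q=rad*np.sqrt(1-(rad/d)**2)
    else: u,v,c,q=np.array([1,0,0]),np.array([0,1,0]),X,rad
    return np.array([proj(f,c+q*(np.cos(t)*u+np.sin(t)*v)) for t in a],np.float32)
def refine(f,xy,z,rad,sphere):
    c=f['color'].astype(np.float32)
    I=cv2.GaussianBlur(c.mean(2) if sphere else c[...,0]-c[...,2],(0,0),.8)
    def sc(p,full=False):
        def m(s):
            q=ringpts(f,[p[0],p[1],z],rad*s,sphere); return cv2.remap(I,q[:,0].copy(),q[:,1].copy(),1)[:,0]
        return -np.clip(m(.88)-m(1.1),-40,40).mean()
    g=[(sc((xy[0]+i,xy[1]+j)),xy[0]+i,xy[1]+j) for i in np.arange(-.015,.0151,.005) for j in np.arange(-.015,.0151,.005)]
    b=min(g); o=minimize(sc,b[1:],method='Nelder-Mead',options=dict(initial_simplex=np.array(b[1:])+np.array([[0,0],[.003,0],[0,.003]]),xatol=1e-4,fatol=1e-3))
    return o.x.round(4),round(-o.fun,1)
def balls(f,c):
    for l in lm(f,c,'ball1',.046,'find_in'):
        print('ball',l[0],*refine(f,l[2],.046,.030,True))
E
python3 - <<'E'
from h import *
s=r.read_state(); print(s['eef_pos'],s['finger_gap'],s['grip_force'])
f=wrist('w3.png'); balls(f,'wrist')
for l in lm(f,'wrist','pocket1',.016): print('pocket',l[0],l[2],*refine(f,l[2],.016,.022,False))
f=top('top1.png'); print('top'); balls(f,'top')
for l in lm(f,'top','pocket1',.016): print('pocket',l[0],*refine(f,l[2],.016,.022,False))
E
```

```text
[ 0.52526651 -0.03798208  0.44156392] 0.013265491082218977 58.95513653755188
ball 0.98 [ 0.5123 -0.0177] 20.7
ball 0.88 [0.5301 0.0508] 16.6
ball 0.81 [0.5381 0.1494] 18.8
pocket 0.88 [0.6466, 0.0445] [0.6456 0.0457] 34.3
pocket 0.79 [0.659, 0.1272] [0.654  0.1282] 33.5
pocket 0.76 [0.6231, -0.1193] [ 0.6292 -0.1187] 30.3
pocket 0.62 [0.624, -0.2094] [ 0.6212 -0.2003] 24.9
top
ball 0.78 [ 0.4745 -0.1064] 10.2
ball 0.75 [ 0.4983 -0.0189] 15.2
ball 0.66 [ 0.4704 -0.2006] 14.1
pocket 0.98 [ 0.6312 -0.1219] 17.6
pocket 0.67 [ 0.6232 -0.2055] 16.5
pocket 0.62 [ 0.6392 -0.0387] 15.3
```

View pics/w3.png

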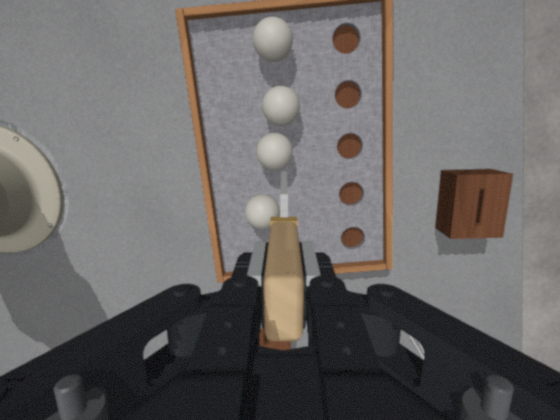

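The picture shows the paddle held upright in the gripper, ball D at (273,39) and pocket 5 at (345,39). I'll start with ball D.

Request:
step_arm([
  [[-0.083,0.391,-0.1,0.008,0],[-0.083,0.391,-0.2,0.008,0],[-0.083,0.391,-0.3,0.008,0],[-0.083,0.391,-0.38,0.008,0],[-0.083,0.391,-0.4,0.008,0],[-0.083,0.391,-0.42,0.008,0],[-0.083,0.391,-0.48,0.008,0],[-0.083,0.391,-0.54,0.008,0],[-0.083,0.391,-0.58,0.008,0],[-0.083,0.391,-0.605,0.008,0],[-0.083,0.391,-0.605,0.008,0]],
])

```text
clock: 9.8
eef_pos: [0.4836, 0.1541, 0.1371]
tool_rot: [-179.9, 0.1, 80.8]
contact_force: [0.8, 0.4, 0.2]
finger_gap: 0.0133
grip_force: 58.8
```

Run:
```python
from h import *
s=r.read_state(); print(s['eef_pos'],s['tool_rot'],s['contact_force'],s['clock'])
f=wrist('w4.png'); balls(f,'wrist')
for l in lm(f,'wrist','pocket1',.016): print('pocket',l[0],l[2],*refine(f,l[2],.016,.022,False))
```

```text
[0.48362461 0.15411879 0.13709569] [-1.79876273e+02  1.19542648e-01  8.08002202e+01] [0.76349395 0.40740136 0.15050831] 9.8
ball 0.62 [0.5371 0.1474] 23.2
ball 0.51 [0.5647 0.0278] 3.3
pocket 0.78 [0.6548, 0.1297] [0.6472 0.1336] 22.3
pocket 0.61 [0.6484, 0.0472] [0.6391 0.0544] 20.4
```

View pics/w4.png

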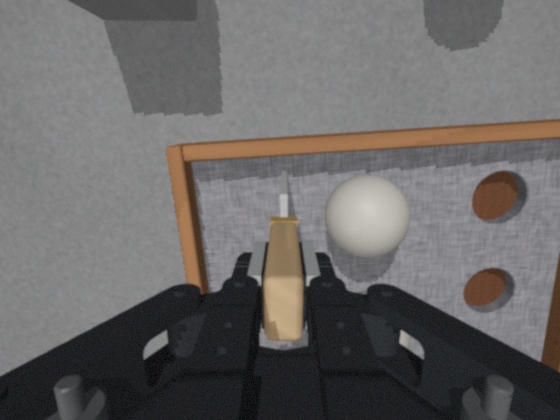

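The picture shows the blade at about (284,190), left of ball D at (367,216), with pocket 5 at (497,196). I'll push.

Request:
step_arm([
  [[0.018,-0.003,0,0,0],[0.03,-0.005,0,0,0],[0.042,-0.006,0,0,0],[0.054,-0.008,0,0,0],[0.066,-0.01,0,0,0],[0.078,-0.012,0,0,0],[0.09,-0.014,0,0,0],[0.102,-0.015,0,0,0],[0.114,-0.017,0,0,0],[0.126,-0.019,0,0,0],[0.138,-0.021,0,0,0],[0.15,-0.023,0,0,0]],
])

```text
clock: 11.15
eef_pos: [0.5596, 0.1441, 0.1383]
tool_rot: [-180.0, 0.0, 80.9]
contact_force: [-0.0, 1.2, 0.1]
finger_gap: 0.0132
grip_force: 59.0
```

Run:
```python
from h import *
s=r.read_state(); print(s['eef_pos'],s['tool_rot'],s['contact_force'],s['clock'])
f=wrist('w5.png'); balls(f,'wrist')
for l in lm(f,'wrist','pocket1',.016): print('pocket',l[0],l[2])
```

```text
[0.55963595 0.14413769 0.13834674] [-1.79995749e+02  5.55509293e-03  8.09294171e+01] [-0.00539278  1.23856128  0.06608383] 11.15
ball 0.97 [0.5949 0.1416] 27.6
ball 0.68 [0.551  0.0466] 9.5
pocket 0.59 [0.6545, 0.1283]
```

Request:
step_arm([
  [[0.011,-0.002,0,-0.012,0],[0.022,-0.005,0,-0.014,0],[0.033,-0.007,0,-0.014,0],[0.044,-0.009,0,-0.014,0],[0.055,-0.012,0,-0.014,0],[0.066,-0.014,0,-0.014,0],[0.077,-0.016,0,-0.014,0],[0.088,-0.018,0,-0.014,0],[0.099,-0.021,0,-0.014,0],[0.11,-0.023,0,-0.014,0],[0.11,-0.023,0,-0.014,0]],
])

```text
clock: 12.4
eef_pos: [0.6151, 0.1324, 0.1384]
tool_rot: [180.0, 0.0, 78.4]
contact_force: [-0.5, 0.4, 0.1]
finger_gap: 0.0133
grip_force: 58.9
```

Run:
```python
from h import *
s=r.read_state(); print(s['eef_pos'],s['tool_rot'],s['contact_force'],s['clock'])
f=wrist('w6.png'); balls(f,'wrist')
for l in lm(f,'wrist','pocket1',.016): print('pocket',l[0],l[2])
```

```text
[0.61505501 0.13243093 0.13840673] [1.79954891e+02 4.23649106e-03 7.83880803e+01] [-0.459193    0.42198875  0.1232208 ] 12.4
ball 0.92 [0.6515 0.1365] 23.2
ball 0.19 [0.5482 0.1436] 7.6
pocket 0.89 [0.6473, 0.047]
```

View pics/w6.png

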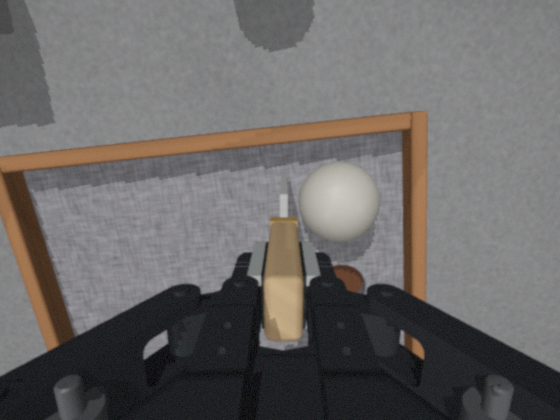

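Ball D looks seated: its image width shrank from 84 to 80 px, which matches a 10 mm drop. Next is ball E.

Request:
step_arm([
  [[-0.04,0.006,0,0,0],[-0.06,0.008,0.1,0,0],[-0.06,0.008,0.2,0.0,0],[-0.14,-0.08,0.2,0.02,0],[-0.24,-0.158,0.2,0.051,0],[-0.28,-0.158,0.2,0.051,0],[-0.28,-0.158,0.2,0.051,0],[-0.28,-0.158,0.14,0.051,0],[-0.28,-0.158,0.08,0.051,0],[-0.28,-0.158,0.03,0.051,0],[-0.28,-0.158,0,0.051,0],[-0.28,-0.158,0,0.051,0]],
])

```text
clock: 13.75
eef_pos: [0.4734, 0.0538, 0.1369]
tool_rot: [-179.8, 0.0, 87.6]
contact_force: [0.1, 0.4, -0.6]
finger_gap: 0.0134
grip_force: 59.1
```

```bash
cat > look.py <<'E'
from h import *
import sys
s=r.read_state(); print(s['eef_pos'].round(4) if hasattr(s['eef_pos'],'round') else s['eef_pos'],s['tool_rot'][2],s['contact_force'],s['clock'])
f=wrist(sys.argv[1]); balls(f,'wrist')
for l in lm(f,'wrist','pocket1',.016): print('pocket',l[0],l[2])
E
python3 look.py w7.png
```

```text
[0.4734 0.0538 0.1369] 87.58894923390561 [ 0.11318268  0.41021063 -0.59034973] 13.75
ball 0.89 [0.5359 0.0484] 18.9
ball 0.78 [0.6185 0.1268] 14.1
ball 0.74 [0.5363 0.0212] 12.4
pocket 0.73 [0.6344, -0.038]
pocket 0.59 [0.645, 0.0485]
```

Request:
step_arm([
  [[0.02,0,0,0.008,0],[0.04,-0.001,0,0.008,0],[0.052,-0.001,0,0.008,0],[0.064,-0.001,0,0.008,0],[0.076,-0.001,0,0.008,0],[0.088,-0.001,0,0.008,0],[0.1,-0.001,0,0.008,0],[0.112,-0.002,0,0.008,0],[0.124,-0.002,0,0.008,0],[0.136,-0.002,0,0.008,0],[0.148,-0.002,0,0.008,0],[0.16,-0.002,0,0.008,0]],
])

```text
clock: 15.1
eef_pos: [0.5546, 0.0528, 0.1384]
tool_rot: [-180.0, 0.0, 89.0]
contact_force: [-0.1, -0.5, -1.6]
finger_gap: 0.0133
grip_force: 59.2
```

```bash
python3 look.py w8.png
```

```text
[0.5546 0.0528 0.1384] 89.03445932846645 [-0.13252444 -0.45930239 -1.56732539] 15.1
ball 0.83 [0.6605 0.1381] 26.4
ball 0.73 [0.5896 0.0518] 20.5
ball 0.63 [0.4899 0.0214] 12.6
pocket 0.65 [0.6468, 0.0455]
```

Request:
step_arm([
  [[0.009,-0.001,0,-0.02,0],[0.019,-0.002,0,-0.025,0],[0.03,-0.003,0,-0.025,0],[0.041,-0.004,0,-0.025,0],[0.052,-0.006,0,-0.025,0],[0.063,-0.007,0,-0.025,0],[0.074,-0.008,0,-0.025,0],[0.085,-0.009,0,-0.025,0],[0.096,-0.01,0,-0.025,0],[0.106,-0.011,0,-0.025,0],[0.106,-0.011,0,-0.025,0]],
])

```text
clock: 16.35
eef_pos: [0.608, 0.0471, 0.1383]
tool_rot: [180.0, 0.0, 84.5]
contact_force: [-0.2, 0.1, -0.9]
finger_gap: 0.0131
grip_force: 59.2
```

```bash
python3 look.py w9.png
```

```text
[0.608  0.0471 0.1383] 84.5279935342386 [-0.18565537  0.12896764 -0.85773597] 16.35
ball 0.69 [0.6704 0.1372] 23.0
ball 0.61 [0.651  0.0492] 18.1
```

View pics/w9.png

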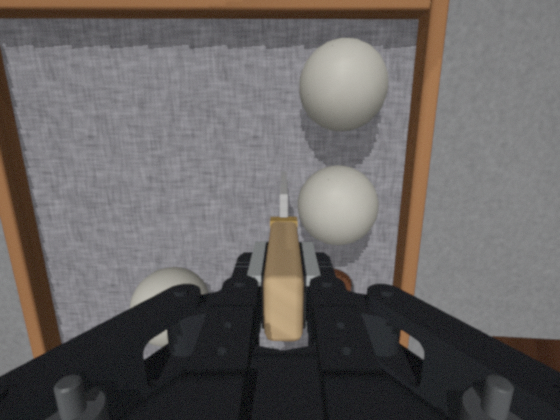

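Ball E is seated at (338,205), and D at (343,85) sits on the same tray line, so it is seated too. Next is ball B.

Request:
step_arm([
  [[-0.04,0.003,0,0,0],[-0.06,0.004,0.1,0,0],[-0.06,0.004,0.2,0.0,0],[-0.16,-0.06,0.2,-0.01,0],[-0.25,-0.114,0.2,-0.015,0],[-0.3,-0.114,0.2,-0.015,0],[-0.3,-0.114,0.2,-0.015,0],[-0.3,-0.114,0.14,-0.015,0],[-0.3,-0.114,0.08,-0.015,0],[-0.3,-0.114,0.03,-0.015,0],[-0.3,-0.114,0,-0.015,0],[-0.3,-0.114,0,-0.015,0]],
])

```text
clock: 17.7
eef_pos: [0.4566, -0.0097, 0.1369]
tool_rot: [-179.8, 0.0, 81.8]
contact_force: [-0.3, -0.4, -0.5]
finger_gap: 0.0136
grip_force: 59.3
```

```bash
python3 look.py w10.png
```

```text
[ 0.4566 -0.0097  0.1369] 81.82841670291509 [-0.25369426 -0.40466331 -0.53335948] 17.7
ball 0.79 [0.6076 0.0533] 10.6
ball 0.69 [ 0.4485 -0.108 ] 9.6
ball 0.57 [ 0.5155 -0.0217] 20.0
ball 0.5 [0.6286 0.0862] 2.9
pocket 0.85 [0.6367, -0.0365]
pocket 0.67 [0.6258, -0.1175]
```

Request:
step_arm([
  [[0.02,-0.002,0,0.006,0],[0.04,-0.005,0,0.006,0],[0.052,-0.006,0,0.006,0],[0.064,-0.008,0,0.006,0],[0.076,-0.009,0,0.006,0],[0.088,-0.011,0,0.006,0],[0.1,-0.012,0,0.006,0],[0.112,-0.014,0,0.006,0],[0.124,-0.015,0,0.006,0],[0.136,-0.017,0,0.006,0],[0.148,-0.018,0,0.006,0],[0.16,-0.02,0,0.006,0]],
])

```text
clock: 19.05
eef_pos: [0.5377, -0.0198, 0.1384]
tool_rot: [-180.0, 0.0, 82.9]
contact_force: [0.5, -0.4, -0.2]
finger_gap: 0.0135
grip_force: 59.4
```

```bash
python3 look.py w11.png
```

```text
[ 0.5377 -0.0198  0.1384] 82.91528029891522 [ 0.45443796 -0.44401741 -0.1547963 ] 19.05
ball 0.95 [0.6543 0.0738] 19.4
ball 0.67 [0.6509 0.0463] 23.0
ball 0.63 [ 0.5742 -0.0243] 20.6
pocket 0.86 [0.6296, -0.1156]
pocket 0.78 [0.6372, -0.0381]
```

Request:
step_arm([
  [[0.009,-0.002,0,-0.02,0],[0.019,-0.004,0,-0.022,0],[0.03,-0.006,0,-0.022,0],[0.041,-0.008,0,-0.022,0],[0.052,-0.01,0,-0.022,0],[0.063,-0.012,0,-0.022,0],[0.074,-0.014,0,-0.022,0],[0.085,-0.016,0,-0.022,0],[0.097,-0.018,0,-0.022,0],[0.109,-0.021,0,-0.022,0],[0.122,-0.023,0,-0.022,0],[0.122,-0.023,0,-0.022,0]],
])

```text
clock: 20.4
eef_pos: [0.5993, -0.0315, 0.1384]
tool_rot: [179.9, 0.0, 79.0]
contact_force: [-0.7, -0.3, -2.2]
finger_gap: 0.0135
grip_force: 59.4
```

```bash
python3 look.py w12.png
```

```text
[ 0.5993 -0.0315  0.1384] 78.95348514293714 [-0.66856438 -0.30690763 -2.20341306] 20.4
ball 0.98 [0.6641 0.0649] 22.1
ball 0.75 [ 0.4877 -0.1387] 7.9
ball 0.63 [0.6642 0.065 ] 22.1
ball 0.62 [ 0.6348 -0.0319] 20.8
pocket 0.84 [0.6273, -0.118]
```

View pics/w12.png

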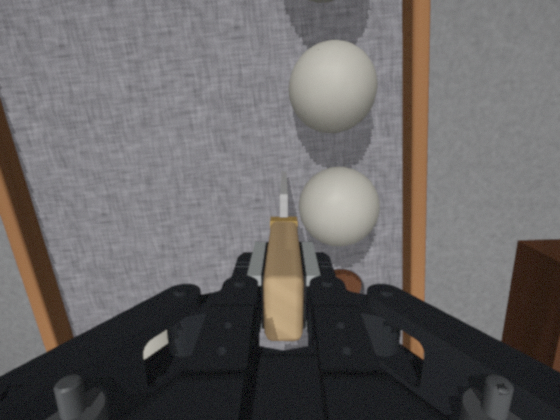

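Ball B is seated at (339,206), 79 px wide. Next is ball C, with a check from above first.

Request:
step_arm([
  [[-0.04,0.006,0,0,0],[-0.06,0.008,0.1,0,0],[-0.06,0.008,0.2,0.0,0],[-0.16,-0.06,0.22,0.02,0],[-0.25,-0.14,0.22,0.049,0],[-0.348,-0.157,0.22,0.049,0],[-0.348,-0.157,0.22,0.049,0],[-0.348,-0.157,0.22,0.049,0],[-0.348,-0.157,0.22,0.049,0]],
])

```text
clock: 21.45
eef_pos: [0.4244, -0.1097, 0.2488]
tool_rot: [179.9, -0.0, 87.8]
contact_force: [-1.0, -0.9, -0.8]
finger_gap: 0.0132
grip_force: 59.5
```

```bash
python3 look.py w13.png
```

```text
[ 0.4244 -0.1097  0.2488] 87.75553197434796 [-0.98746341 -0.90159305 -0.77134573] 21.45
ball 0.97 [ 0.6381 -0.0397] 20.4
ball 0.94 [0.652  0.0251] 17.7
ball 0.86 [ 0.4721 -0.1136] 15.7
ball 0.83 [ 0.4715 -0.2002] 21.5
pocket 0.87 [0.6282, -0.1182]
pocket 0.7 [0.6241, -0.2092]
pocket 0.58 [0.4817, -0.2129]
```

View pics/w13.png

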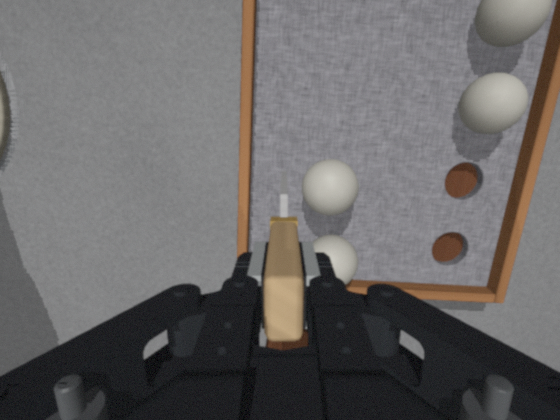

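The picture shows C at (329,187), clear of the blade at (284,200), and A at (333,262). I'll lower and push C.

Request:
step_arm([
  [[0,-0.002,-0.06,0,0],[0,-0.004,-0.13,0,0],[0,-0.004,-0.18,0,0],[0,-0.004,-0.21,0,0],[0,-0.004,-0.22,0,0],[0.012,-0.004,-0.22,0,0],[0.024,-0.005,-0.22,0,0],[0.036,-0.005,-0.22,0,0],[0.048,-0.006,-0.22,0,0],[0.06,-0.006,-0.22,0,0],[0.072,-0.006,-0.22,0,0],[0.084,-0.007,-0.22,0,0]],
])

```text
clock: 22.8
eef_pos: [0.4667, -0.1132, 0.1385]
tool_rot: [180.0, 0.0, 87.8]
contact_force: [-0.4, -0.0, -0.9]
finger_gap: 0.0135
grip_force: 59.5
```

Request:
step_arm([
  [[0.012,0,0,0,0],[0.024,-0.001,0,0,0],[0.036,-0.001,0,0,0],[0.048,-0.002,0,0,0],[0.06,-0.002,0,0,0],[0.072,-0.002,0,0,0],[0.084,-0.003,0,0,0],[0.096,-0.003,0,0,0],[0.108,-0.004,0,0,0],[0.12,-0.004,0,0,0]],
])

```text
clock: 23.8
eef_pos: [0.5267, -0.1153, 0.1384]
tool_rot: [180.0, 0.0, 87.8]
contact_force: [0.2, 0.2, -0.5]
finger_gap: 0.0134
grip_force: 59.5
```

```bash
python3 look.py w14.png
```

```text
[ 0.5267 -0.1153  0.1384] 87.76750923460966 [ 0.15722751  0.19373113 -0.45081299] 23.8
ball 0.74 [ 0.6419 -0.0375] 21.4
ball 0.68 [ 0.5518 -0.1169] 20.6
ball 0.53 [ 0.6446 -0.0128] 21.7
ball 0.44 [ 0.535  -0.0528] 2.6
pocket 0.79 [0.622, -0.2081]
pocket 0.65 [0.6266, -0.1199]
```

Request:
step_arm([
  [[0.011,0,0,0,0],[0.022,-0.001,0,0,0],[0.033,-0.001,0,0,0],[0.044,-0.002,0,0,0],[0.055,-0.002,0,0,0],[0.066,-0.003,0,0,0],[0.077,-0.003,0,0,0],[0.088,-0.004,0,0,0],[0.099,-0.004,0,0,0],[0.11,-0.005,0,0,0],[0.124,-0.005,0,0,0],[0.124,-0.005,0,0,0]],
])

```text
clock: 25.15
eef_pos: [0.5893, -0.1177, 0.1384]
tool_rot: [179.9, 0.0, 87.8]
contact_force: [0.2, -0.1, -1.4]
finger_gap: 0.0134
grip_force: 59.4
```

```bash
python3 look.py w15.png
```

```text
[ 0.5893 -0.1177  0.1384] 87.7935703110954 [ 0.24962932 -0.13582324 -1.42266623] 25.15
ball 0.89 [ 0.653  -0.0286] 16.5
ball 0.77 [ 0.4604 -0.1629] 10.7
ball 0.72 [ 0.6239 -0.1165] 21.4
ball 0.62 [ 0.655  -0.0123] 20.8
```

View pics/w15.png

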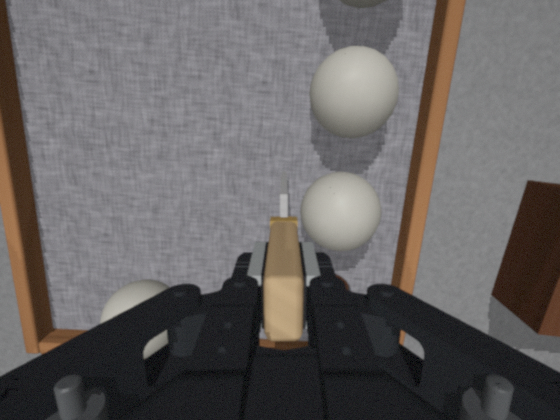

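Ball C is seated at (340,211). Last is ball A.

Request:
step_arm([
  [[-0.04,0.001,0,0,0],[-0.06,0.002,0.1,0,0],[-0.06,0.002,0.2,0.0,0],[-0.16,-0.06,0.22,0.007,0],[-0.25,-0.14,0.22,0.007,0],[-0.33,-0.151,0.22,0.007,0],[-0.33,-0.151,0.22,0.007,0],[-0.33,-0.151,0.22,0.007,0],[-0.33,-0.151,0.22,0.007,0]],
])

```text
clock: 26.2
eef_pos: [0.4242, -0.1929, 0.2486]
tool_rot: [179.9, -0.0, 89.1]
contact_force: [1.0, 0.9, -1.6]
finger_gap: 0.0135
grip_force: 59.6
```

```bash
python3 look.py w16.png
```

```text
[ 0.4242 -0.1929  0.2486] 89.06185557933306 [ 0.95575541  0.86206741 -1.63953618] 26.2
ball 0.73 [ 0.4773 -0.2012] 21.0
ball 0.45 [ 0.5297 -0.1239] 2.4
pocket 0.57 [0.6217, -0.2082]
```

Request:
step_arm([
  [[0,0,-0.06,0,0],[0,0,-0.13,0,0],[0,0,-0.18,0,0],[0,0,-0.21,0,0],[0,0,-0.22,0,0],[0.015,0,-0.22,0,0],[0.03,0,-0.22,0,0],[0.042,-0.001,-0.22,0,0],[0.054,-0.001,-0.22,0,0],[0.066,-0.001,-0.22,0,0],[0.078,-0.001,-0.22,0,0],[0.09,-0.001,-0.22,0,0]],
])

```text
clock: 27.55
eef_pos: [0.4687, -0.1937, 0.1385]
tool_rot: [180.0, 0.0, 89.0]
contact_force: [-0.1, 0.2, -0.4]
finger_gap: 0.0131
grip_force: 59.6
```

Request:
step_arm([
  [[0.012,0,0,0,0],[0.024,0,0,0,0],[0.036,-0.001,0,0,0],[0.048,-0.001,0,0,0],[0.06,-0.001,0,0,0],[0.072,-0.001,0,0,0],[0.084,-0.001,0,0,0],[0.096,-0.002,0,0,0],[0.108,-0.002,0,0,0]],
])

```text
clock: 28.45
eef_pos: [0.5226, -0.1948, 0.1384]
tool_rot: [180.0, 0.0, 89.0]
contact_force: [-1.1, -0.8, -0.7]
finger_gap: 0.0135
grip_force: 59.6
```

```bash
python3 look.py w17.png
```

```text
[ 0.5226 -0.1948  0.1384] 89.02340012025626 [-1.06299148 -0.76173879 -0.66940957] 28.45
ball 0.94 [ 0.6368 -0.091 ] 17.0
ball 0.65 [ 0.6341 -0.1201] 22.9
ball 0.58 [ 0.5634 -0.2014] 23.3
pocket 0.59 [0.6212, -0.2082]
pocket 0.36 [0.6334, -0.3447]
```

Request:
step_arm([
  [[0.011,0,0,-0.005,0],[0.022,-0.001,0,-0.005,0],[0.033,-0.001,0,-0.005,0],[0.044,-0.002,0,-0.005,0],[0.055,-0.002,0,-0.005,0],[0.066,-0.002,0,-0.005,0],[0.077,-0.003,0,-0.005,0],[0.088,-0.003,0,-0.005,0],[0.099,-0.004,0,-0.005,0],[0.11,-0.004,0,-0.005,0],[0.116,-0.004,0,-0.005,0],[0.116,-0.004,0,-0.005,0]],
])

```text
clock: 29.8
eef_pos: [0.5806, -0.1967, 0.1383]
tool_rot: [180.0, 0.0, 88.1]
contact_force: [0.1, 0.4, -1.6]
finger_gap: 0.0132
grip_force: 59.6
```

Request:
step_arm([
  [[-0.04,0,0,0,0],[-0.06,0,0.08,0,0],[-0.06,0.05,0.16,0,0],[-0.06,0.14,0.25,0,0],[-0.06,0.23,0.34,0,0],[-0.06,0.32,0.43,0,0],[-0.06,0.4,0.5,0,0],[-0.06,0.44,0.58,0,0],[-0.06,0.44,0.6,0,0],[-0.06,0.44,0.6,0,0]],
])

```text
clock: 30.8
eef_pos: [0.5518, 0.0265, 0.4429]
tool_rot: [179.6, -0.2, 88.4]
contact_force: [-0.9, -0.2, -1.0]
finger_gap: 0.0132
grip_force: 59.7
```

```bash
python3 look.py w18.png
```

```text
[0.5518 0.0265 0.4429] 88.41158278006105 [-0.87097419 -0.18691732 -1.03318819] 30.8
ball 0.97 [ 0.6326 -0.031 ] 17.0
ball 0.77 [0.6552 0.1409] 16.8
ball 0.69 [ 0.6362 -0.1156] 17.9
ball 0.61 [0.6641 0.0473] 17.1
ball 0.46 [0.5201 0.0406] 1.8
pocket 0.97 [0.6453, 0.0483]
pocket 0.78 [0.6369, -0.0324]
pocket 0.73 [0.6205, -0.1158]
pocket 0.59 [0.6528, 0.1279]
pocket 0.55 [0.6223, -0.2147]
```

View pics/w18.png

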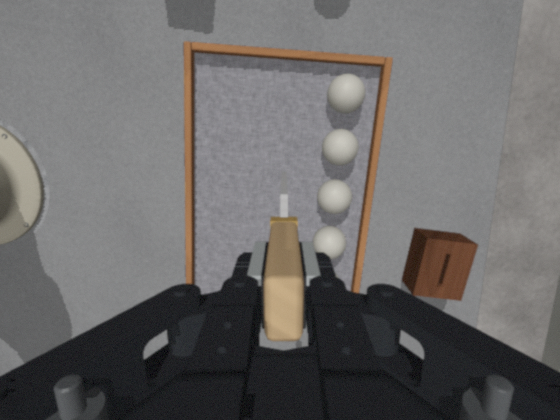

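Four balls sit evenly on one line at (346,93), (340,147), (334,197) and (329,242); ball A is hidden by the hand. I'll move above the slot and check A on the way.

Request:
step_arm([
  [[-0.231,-0.73,0,-0.048,0],[-0.231,-0.73,0,-0.048,0],[-0.231,-0.73,-0.1,-0.048,0],[-0.231,-0.73,-0.2,-0.048,0],[-0.231,-0.73,-0.3,-0.048,0],[-0.231,-0.73,-0.38,-0.048,0],[-0.231,-0.73,-0.386,-0.048,0],[-0.231,-0.73,-0.386,-0.048,0],[-0.231,-0.73,-0.386,-0.048,0],[-0.231,-0.73,-0.386,-0.048,0],[-0.231,-0.73,-0.386,-0.048,0],[-0.231,-0.73,-0.386,-0.048,0]],
])

```text
clock: 32.15
eef_pos: [0.4343, -0.3415, 0.2452]
tool_rot: [-180.0, -0.0, 79.4]
contact_force: [0.4, 0.2, -1.9]
finger_gap: 0.0137
grip_force: 59.6
```

```bash
cat > look2.py <<'E'
from h import *
import sys
s=r.read_state(); print(s['eef_pos'].round(4),s['tool_rot'],s['clock'])
f=wrist(sys.argv[1]); print('wrist balls')
for l in r.find_in('wrist','ball1'): print(l['score'],np.round(l['centre']),at_z(f,l['centre'],.036).round(4)[:2])
print('slot',lm(f,'wrist','slot',.058)[:2])
f=top('t'+sys.argv[1]); print('top balls')
for l in r.find_in('top','ball1'): print(l['score'],np.round(l['centre']),at_z(f,l['centre'],.036).round(4)[:2])
E
python3 look2.py w19.png
```

```text
[ 0.4343 -0.3415  0.2452] [-1.79952196e+02 -2.07041491e-02  7.94499602e+01] 32.15
wrist balls
0.66 [458.  16.] [ 0.6237 -0.2154]
slot [(0.66, [285.3, 179.6], [0.4361, -0.3351]), (0.61, [290.1, 341.8], [0.4072, -0.522])]
top balls
0.84 [183. 210.] [0.6528 0.1314]
0.81 [240. 212.] [ 0.6407 -0.0359]
0.68 [297. 216.] [ 0.6247 -0.2034]
0.63 [213. 211.] [0.6465 0.0431]
0.55 [268. 214.] [ 0.6342 -0.1196]
```

All five balls read within about 3 mm of pocket positions. I'll correct the alignment and come down to just above the mouth.

Request:
step_arm([
  [[0.004,0.006,-0.04,0,0],[0.004,0.006,-0.08,0,0],[0.004,0.006,-0.11,0,0],[0.004,0.006,-0.12,0,0],[0.004,0.006,-0.12,0,0],[0.004,0.006,-0.12,0,0]],
])

```text
clock: 33.0
eef_pos: [0.437, -0.3389, 0.1861]
tool_rot: [179.9, 0.0, 79.5]
contact_force: [0.7, 0.7, -1.2]
finger_gap: 0.0136
grip_force: 59.5
```

```bash
python3 look2.py w20.png
```

```text
[ 0.437  -0.3389  0.1861] [1.79945922e+02 2.45301302e-02 7.95061467e+01] 33.0
wrist balls
0.97 [490.  11.] [ 0.6207 -0.2244]
0.2 [332.  46.] [ 0.4957 -0.2267]
slot [(0.58, [281.8, 198.5], [0.435, -0.337])]
top balls
0.86 [240. 212.] [ 0.6419 -0.0362]
0.72 [266. 215.] [ 0.629  -0.1129]
0.61 [297. 215.] [ 0.6285 -0.2044]
0.53 [182. 208.] [0.6574 0.1353]
0.51 [211. 211.] [0.6461 0.0494]
```

Request:
step_arm([
  [[-0.001,0.001,-0.012,0,0],[-0.001,0.001,-0.024,0,0],[-0.001,0.001,-0.036,0,0],[-0.001,0.001,-0.048,0,0],[-0.001,0.001,-0.06,0,0],[-0.001,0.001,-0.072,0,0],[-0.001,0.001,-0.084,0,0],[-0.001,0.001,-0.094,0,0],[-0.001,0.001,-0.1,0,0],[-0.001,0.001,-0.105,0,0],[-0.001,0.001,-0.107,0,0],[-0.001,0.001,-0.107,0,0]],
])

```text
clock: 34.45
eef_pos: [0.4362, -0.3384, 0.1321]
tool_rot: [180.0, 0.0, 79.5]
contact_force: [-0.4, 0.7, -0.2]
finger_gap: 0.0134
grip_force: 59.6
```

The paddle is home with no side load. I'll release and retreat upwards.

Request:
step_arm([
  [[0,0,0,0,1],[0,0,0,0,1],[0,0,0,0,1],[0,0,0,0,1],[0,0,0,0,1],[0,0,0,0,1],[0,0,0,0,1],[0,0,0,0,1]],
])

```text
clock: 35.25
eef_pos: [0.4362, -0.3383, 0.1319]
tool_rot: [-180.0, 0.0, 79.5]
contact_force: [0.8, 0.4, -1.2]
finger_gap: 0.0854
grip_force: 0.0
```

Request:
step_arm([
  [[0,0,0.04,0,1],[0,0,0.1,0,1],[0,0,0.18,0,1],[0,0,0.26,0,1],[0,0.06,0.34,0,1],[0,0.14,0.42,0,1],[0,0.2,0.46,0,1],[0,0.24,0.46,0,1],[0,0.24,0.46,0,1],[0,0.24,0.46,0,1]],
])

```text
clock: 36.25
eef_pos: [0.4361, -0.2181, 0.3619]
tool_rot: [180.0, -0.0, 79.6]
contact_force: [-0.1, -1.5, -0.6]
finger_gap: 0.0856
grip_force: 0.0
```

```bash
python3 look2.py w21.png
python3 - <<'E'
from h import *
a=cv2.imread('pics/w21.png'); b=cv2.imread('pics/tw21.png')
cv2.imwrite('pics/last.png',np.hstack([cv2.resize(a,(400,300)),cv2.resize(b[170:320,150:350],(400,300),interpolation=cv2.INTER_CUBIC)]))
E
```

```text
[ 0.4361 -0.2181  0.3619] [ 1.79979541e+02 -1.43560030e-02  7.95606902e+01] 36.25
wrist balls
0.94 [417.  68.] [ 0.6323 -0.1214]
0.82 [419. 132.] [ 0.6286 -0.2049]
0.63 [414.   9.] [ 0.6338 -0.0511]
slot [(0.89, [298.6, 244.4], [0.437, -0.3294]), (0.58, [302.0, 355.5], [0.4102, -0.5172])]
top balls
0.69 [183. 208.] [0.6565 0.1335]
0.67 [297. 218.] [ 0.6193 -0.2044]
0.64 [240. 213.] [ 0.6392 -0.0359]
0.59 [212. 208.] [0.6537 0.0455]
```

View pics/last.png

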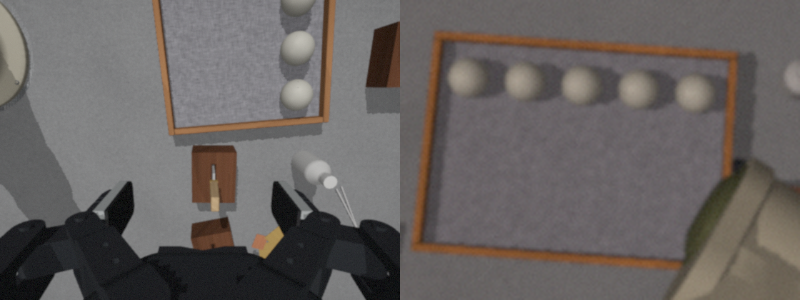

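The picture shows the paddle upright in its slot at left (213,185). At right, all five balls sit evenly in the pocket row from (467,78) to (695,93). I'll hand in.

```bash
python3 -c "
from cell import r
print(r.finish_job())"
```

```text
the job is handed in; nothing more can be done
None
```

All five balls look seated in their own pockets, the paddle is back upright and fully home in its slot, and the job is handed in at about 36 s of the 192 s; the hand-in returned no verdict.

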